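# Wind the screw lid off the short canister

### The arm

A 6-joint arm with a two-finger parallel gripper is mounted at the origin on the work surface. World frame = base frame: x ahead of the robot, y to its left, z up, the work surface at z = 0. Lengths are in m, angles in degrees, forces in N, time in s.
With the tool pointing down it reaches from about 0.25 to 0.725 m from the base axis. Payload 9.7 kg.
Tool frame: the origin (TCP) lies midway between the tips of the shut fingers; the grasp point (between the pads) lies 19 mm behind it; z points along the fingers, y is the direction in which the jaws open and shut (so a half turn about z gives the same grasp; the last joint's range is limited). The gripper opens to 85 mm and grips with 20 to 120 N. Pads are 22 mm wide; open, the fingers measure 114 mm over their backs; the gripper's body (76 mm by 85 mm) begins 54 mm behind the grasp point. The pads swing forward as they close: fully open they stand 13 mm farther back than shut.
Start: joints at [72.594, 4.979, 10.078, 95.1, 0, 90], TCP at [0.165, 0.525, 0.231] pointing down, gripper open.
Joint ranges: [-179.16, 179.16], [-48.56, 103.87], [-65.8, 70.77], [-126.05, 130.52], [-82.76, 87.17], [-180, 180]. Speed limits (degrees/s): [127.2, 127.2, 147.25, 180, 180, 180].

### API

Orientations are given as [roll, pitch, yaw] about the fixed x, y, z axes, in that order (R = Rz(yaw) Ry(pitch) Rx(roll)).
In Python, from workcell import bot, camera, recognise gives the robot as it stands. The module is installed in compiled form; this text tells all that it offers.
- The arm moves only by the tool apply_moves, never from a script. Its argument "targets" is one flat list of numbers, 7 for each row, row after row: the shift along the world's x, y, z in units of 30 mm (1.0 is 30 mm), then the turn, a rotation vector about the world's x, y, z in units of 6 degrees (1.0 is 6 degrees), then the opening, from 0 (shut) to 1 (fully open). A call has 1 to 5 rows; each row is the pose to reach, as a shift and turn from the pose commanded when the call began; what a row does not reach only later rows make up. A row lasts 1/10 s, in which the tool goes at most 50 mm and 8.59 degrees, less where a joint would pass 70% of its speed; a pose out of reach is approached as far as the arm can. A call with a gripper value outside its range is refused whole. The fingers move at their own pace and stop on an object; "newtons" is the grip in N (left out, the last holds). Time passes only in rows, so rows that repeat a pose let the fingers close. It gives the time, the measured TCP pose, the force and the opening at its end, in the units of the state.
- bot.get_obs(): the state, without advancing time (a new reading comes with each control period).
- camera(name): name is "scene" or "side" or "wrist"; returns a dict with "img" (400x640x3 uint8, red, green, blue), "intrinsics" (3x3 intrinsics, pixels), "origin" and "rotation" of the camera in the world. Camera axes: x right, y up, looking along -z (the intrinsics and any distortion apply to the point x, -y, -z); pixel columns grow to the right and rows downward; lengths in m; the calibration is good to about 2 mm. A picture is of the moment at which its call begins. There is no depth.
- bot.job_done(): hands the job in, once; it reports no verdict.
Trained networks look in the newest picture that a camera, given by its name, has taken for a name from the list of things; names that differ only in an ending like _2 or _b are one class to them, and where a whole thing is asked for, a point or a joint stands for the part that bears it (a point fixed in the world has none). Each returns a list of dicts, best first, with "conf" (0 to 1); they miss things now and then, are a little off and sometimes report something else, mostly with a low value. They report only what shows in the picture. A call takes as long as a camera call. They do not tell look-alikes from the thing itself.
- recognise(query, camera): "box" ([left, top, right, bottom] in pixels, round what is visible of it).
The state is a dict: "time": time; "q": joint angles; "qd": joint speeds; "joint_efforts": joint torques, N m; "ee_pos": TCP position; "tcp_rot": TCP orientation; "wrist_force": force on the tool from outside, world axes, zero at the start; "torque": the same for the moment, N m; "opening": finger opening in m.
Only numpy, scipy, OpenCV 4.12 (cv2) and the standard library are available. Lean on these libraries where they do the work, as an engineer would, in place of code of your own. Each camera call takes 0.05 s, during which the arm holds its last target.

### The job

Open the shorter of the two steel canisters: wind its screw lid anticlockwise by the upright spinner handle, following it up as it rises, two and a quarter turns or so, until the threads are free, and lift the lid straight off without forcing it. Set it down gently, right way up, on the middle of the round cork mat and let go.

Things in the scene. Friction and masses are not known exactly. Their poses are not given: they have to be found in the camera images.
- canister: Shorter of two metal canisters (look-alike is 88 mm taller), fixed to the bench in a grey disc holder; never moves. Body 94 mm across; neck 54 mm across, its rim 112 mm above the bench. Origin on its axis at bench height, z up. Right-hand thread: anticlockwise from above (+z) raises the lid 10 mm a turn, 3 mm play up and down; free after 2 to 2.1 turns, up to 2.4 does no harm. Turns easily.
- lid: Steel screw lid of the short canister, 75 mm across, 38 mm tall, about 190 g. Origin on its axis at its skirt's lower edge, z up, 78 mm above the bench when screwed home. A dark slotted crank arm 18 mm wide (top 47 mm above the origin) runs along the lid's +x to 64 mm from the axis and carries the handle. The skirt covers 34 mm of neck: lift straight up 40 mm above home before going sideways.
- handle (a point): Grip point on the axis of the spinner handle, an upright black grip 20 mm across, 49 to 93 mm above the lid's origin (this point: 72 mm). Part of the lid, at first 45 mm out along the lid's +x; its foot slides 10 mm in or out along the arm's slot with little force. It spins on its own axis with slight friction, so a hand holding it can carry it in a circle round the lid's axis without turning.
- mat: Round cork mat lying fixed on the bench, 140 mm across, 5 mm thick. Origin at the centre of its underside; its top is 5 mm above the bench.
Things that resemble listed ones, but are neither listed nor needed, are in the scene too. Leave any yellow look-alike of the lid alone.

How it is judged:
By the outcome, as a careful person would: the job done as asked, in the order asked, and still so for the second after the job is handed in, with the robot touching nothing.
It also fails if it takes over 62 s, if anything falls off the work surface, if the arm or the gripper's body presses on something with over 40 N, if the wrist force passes 120 N, or if a joint passes its speed limit or range.

## Working session

There is one attempt and no reset: what is moved stays moved. The work goes in short steps, Python scripts to look and compute and a tool call to move; the robot and the scene stay as the last step left them, time stands still between calls to the robot, and variables do not carry over. Pictures are saved under pics/ and viewed, and the job is handed in when it is done.

Besides the shell and the picture viewer there is one more tool, called after ">>>" by a JSON object that holds its "fn" and its "kwargs", one argument or row to a line. apply_moves: Moves the arm, as the interface text tells. Its arguments: {"type":"object","properties":{"targets":{"type":"array"},"newtons":{"type":"number"}},"required":["targets"]}

```bash
mkdir -p pics; ls; cat > h.py <<'E'
import numpy as np, cv2
from workcell import bot, camera, recognise
def snap(n,f):
    c=camera(n); cv2.imwrite('pics/'+f+'.png',c['img'][:,:,::-1]); return c
def proj(c,p):
    K=np.array(c['intrinsics']);R=np.array(c['rotation']);o=np.array(c['origin'])
    v=R.T@(np.array(p)-o); v=np.array([v[0],-v[1],-v[2]]); u=K@v; return u[:2]/u[2]
def ray(c,uv):
    K=np.array(c['intrinsics']);R=np.array(c['rotation'])
    v=np.linalg.inv(K)@np.array([uv[0],uv[1],1.]); d=R@np.array([v[0],-v[1],-v[2]]); return np.array(c['origin']),d
def atz(c,uv,z):
    o,d=ray(c,uv); return o+d*(z-o[2])/d[2]
E
python3 - <<'E'
from h import *
np.set_printoptions(precision=4,suppress=True)
for n in ['scene','side','wrist']:
    c=snap(n,n+'0'); print(n,c.keys(),c['intrinsics'],c['origin'],c['rotation'])
    for q in ['canister','lid','handle','mat']: print(q,[(r['conf'],np.round(r['box'])) for r in recognise(q,n)])
o=bot.get_obs();print(o)
E
```

```text
pics
scene dict_keys(['img', 'intrinsics', 'origin', 'rotation']) [[453.1448   0.     324.256 ]
 [  0.     453.1448 206.7303]
 [  0.       0.       1.    ]] [ 1.1362 -0.0235  1.2226] [31.0688 -0.102  70.3029]
canister [(0.82, array([314., 213., 355., 248.]))]
lid [(0.91, array([321., 182., 349., 228.])), (0.91, array([433., 170., 464., 202.])), (0.74, array([302., 137., 328., 173.]))]
handle [(0.61, array([317., 139., 324., 147.])), (0.55, array([438., 168., 447., 179.])), (0.45, array([335., 187., 341., 197.]))]
mat [(0.92, array([249., 213., 292., 257.]))]
side dict_keys(['img', 'intrinsics', 'origin', 'rotation']) [[508.2566   0.     314.4887]
 [  0.     508.2566 196.6647]
 [  0.       0.       1.    ]] [-0.107  -0.6948  1.0536] [ 48.3221   1.0823 -33.8584]
canister [(0.63, array([303., 191., 344., 223.]))]
lid [(0.97, array([352., 149., 376., 190.])), (0.95, array([222., 218., 264., 249.])), (0.93, array([304., 165., 338., 198.])), (0.8, array([247., 130., 271., 152.]))]
handle [(0.63, array([255., 133., 257., 147.])), (0.61, array([359., 153., 364., 163.])), (0.53, array([225., 
[... 226 characters left out ...]
8]
 [  0.       0.       1.    ]] [0.0928 0.5469 0.3745] [-16.8457  -0.0236  72.6046]
canister []
lid [(0.95, array([134., 270., 184., 305.])), (0.47, array([461., 358., 477., 391.]))]
handle [(0.62, array([134., 283., 164., 307.]))]
mat []
{'time': 0.75, 'q': array([72.5938,  4.9787, 10.079 , 95.0971, -0.0021, 90.0022]), 'qd': array([ 0.0365,  0.0754, -0.0222,  0.0185, -0.0146, -0.072 ]), 'joint_efforts': array([ -0.002 , -52.0001,  46.4823,   0.0009,  -0.0001,  -0.    ]), 'ee_pos': array([0.1645, 0.5248, 0.2313]), 'tcp_rot': array([179.9969,   0.0021, 162.5916]), 'wrist_force': array([ 0.1113, -0.3622,  0.2835]), 'torque': array([ 0.0001,  0.0664, -0.0202]), 'opening': 0.08536184660490223}
```

```bash
python3 - <<'E'
import re
s=open('h.py').read()
s=s.replace("import numpy as np, cv2","import numpy as np, cv2\nfrom scipy.spatial.transform import Rotation as Ro").replace("np.array(c['rotation'])","Ro.from_euler('xyz',c['rotation'],degrees=True).as_matrix()")
open('h.py','w').write(s)
import cv2
a=cv2.imread('pics/scene0.png');b=cv2.imread('pics/side0.png')
cv2.imwrite('pics/sc1.png',cv2.resize(a[110:290,220:490],None,fx=2.9,fy=2.9,interpolation=3))
cv2.imwrite('pics/si1.png',cv2.resize(b[110:290,200:400],None,fx=3.2,fy=3.2,interpolation=3))
E
```

```text
(no output)
```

View pics/scene0.png

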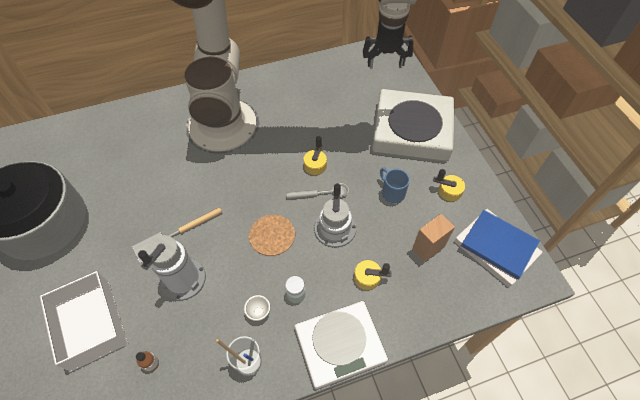

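View pics/sc1.png

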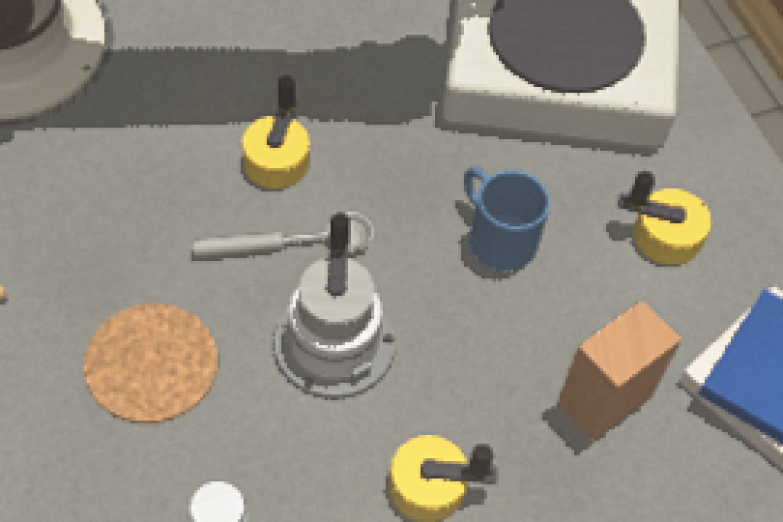

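View pics/si1.png

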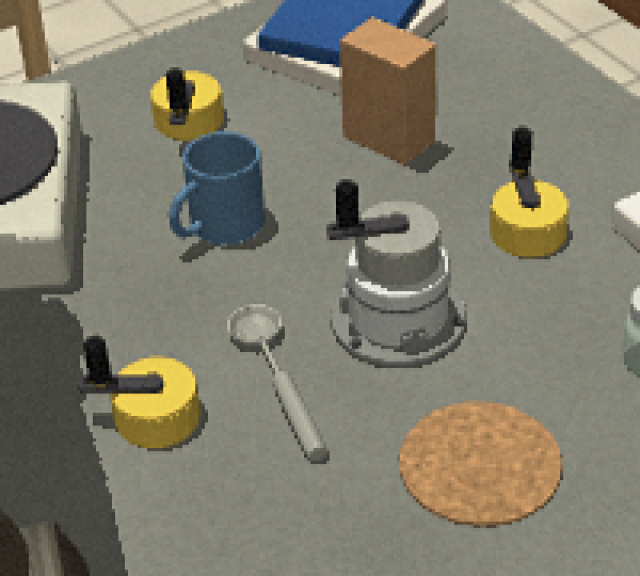

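```bash
cat >> h.py <<'E'
def tri(obs):
    A=np.zeros((3,3));b=np.zeros(3)
    for c,uv in obs:
        o,d=ray(c,uv);d/=np.linalg.norm(d);P=np.eye(3)-np.outer(d,d);A+=P;b+=P@o
    x=np.linalg.solve(A,b);return x,[proj(c,x)-np.array(uv) for c,uv in obs]
def circ(c,img,ctr,r,s,off,col):
    t=np.linspace(0,2*np.pi,80)
    p=np.array([(proj(c,[ctr[0]+r*np.cos(a),ctr[1]+r*np.sin(a),ctr[2]])-off+.5)*s for a in t])
    cv2.polylines(img,[np.round(p).astype(int)],True,col,1)
E
cat > m.py <<'E'
from h import *
np.set_printoptions(precision=4,suppress=True)
import json
A=snap('scene','scA');B=snap('side','siA')
print('scene mat',atz(A,(270.7,234.6),.005),'side',[atz(B,((481/3.2+200),(463/3.2+110)),.005)])
print('lidtop',atz(A,(336.2,210.7),.116),atz(B,(325,181.3),.116),tri([(A,(336.2,210.7)),(B,(325,181.3))]))
print('htop',tri([(A,(337.2,185.5)),(B,(308.4,168.1))]))
for nm,c,(l,t,r,b) in [('scene',A,(240,170,370,265)),('side',B,(290,150,400,280))]:
    g=c['img'][:,:,::-1]
    m=cv2.inRange(cv2.cvtColor(np.ascontiguousarray(g),cv2.COLOR_BGR2HSV),(5,90,90),(20,255,255))
    m[:, :l]=0;m[:,r:]=0;m[:t]=0;m[b:]=0
    n,lab,st,ce=cv2.connectedComponentsWithStats(m); k=1+np.argmax(st[1:,4]); cn=max(cv2.findContours((lab==k).astype(np.uint8),0,1)[0],key=len)
    (e,_,_)=cv2.fitEllipse(cn); print(nm,'mat',st[k],e,atz(c,e,.005))
E
python3 m.py
```

```text
scene mat [0.4844 0.0401 0.005 ] side [array([0.4799, 0.039 , 0.005 ])]
lidtop [0.5329 0.2306 0.116 ] [0.5268 0.2275 0.116 ] (array([0.5301, 0.2319, 0.1112]), [array([ 0.0528, -0.0775]), array([0.0767, 0.0519])])
htop (array([0.4859, 0.2497, 0.1687]), [array([-0.0103,  0.0158]), array([-0.0152, -0.011 ])])
scene mat [ 249  215   46   41 1477] (271.4468688964844, 234.79922485351562) [0.4858 0.042  0.005 ]
side mat [ 325  236   51   38 1547] (349.7935791015625, 254.4855194091797) [0.4792 0.0404 0.005 ]
```

The steel canisters are at scene (337,215) and (172,262). The first, next to the mat, is the shorter one, matching its grey disc holder and much lower height. The lids at (315,160), (452,187) and (368,274) are yellow look-alikes. I'll move over it for a wrist view.

>>> {"fn": "apply_moves", "kwargs": {
  "targets": [0,0,2,0,0,0,1,11,-9,2,0,0,-1,1,11,-9,2,0,0,-1,1,11,-9,2,0,0,-1,1,11,-9,2,0,0,-1,1],
  "newtons": 60
}}

```text
time: 1.35
ee_pos: [0.3204, 0.3969, 0.2862]
tcp_rot: [180.0, 0.0, 156.6]
wrist_force: [1.1, 1.0, -0.2]
opening: 0.0851
```

```bash
python3 -c "
from h import *
o=bot.get_obs();print(o['time'],o['ee_pos'],o['tcp_rot'],o['q'])"
```

```text
1.35 [0.32037263 0.39693571 0.28620992] [1.79965367e+02 1.02326976e-02 1.56634739e+02] [ 5.10928155e+01  1.05390780e+00  1.21739720e+01  1.01083956e+02
 -5.78908795e-04  7.44580734e+01]
```

>>> {"fn": "apply_moves", "kwargs": {
  "targets": [4.5,-4,0,0,0,0,1,4.5,-4,0,0,0,0,1,4.5,-4,0,0,0,0,1,4.5,-4,0,0,0,0,1,4.5,-4,0,0,0,0,1]
}}

```text
time: 1.85
ee_pos: [0.4566, 0.2756, 0.2855]
tcp_rot: [-180.0, 0.0, 156.3]
wrist_force: [-0.8, -0.0, -0.2]
opening: 0.0856
```

```bash
python3 - <<'E'
from h import *
o=bot.get_obs();print(o['time'],o['ee_pos'],o['tcp_rot'])
c=snap('wrist','w2');print(c['origin'],c['rotation'])
E
```

```text
1.85 [0.45663426 0.2756024  0.2854823 ] [-1.79956010e+02  1.50768248e-02  1.56347248e+02]
[0.38771669 0.30540503 0.42869027] [-1.68584151e+01  1.82345435e-02  6.63592786e+01]
```

View pics/w2.png

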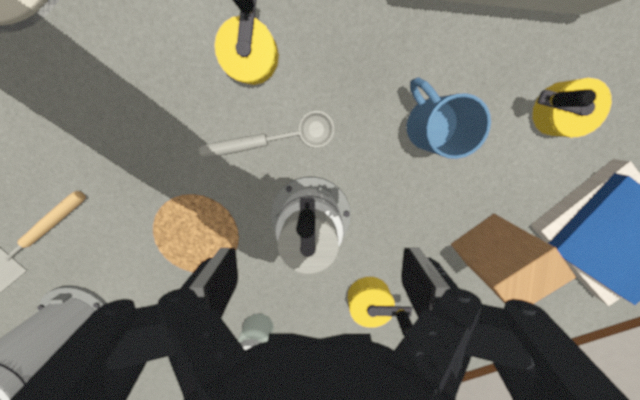

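The wrist view shows the short canister in the middle, with its lid top near (309,242), its handle at (307,215), its holder at (312,212) and the mat at (196,232). I'll check an enlarged crop with model circles overlaid.

```bash
cat > ov.py <<'E'
from h import *
import sys
def overlay(c,img,L,ang,mat,box,s,f,zo=.078,hr=.045):
    l,t,r,b=box; g=cv2.resize(img[t:b,l:r],None,fx=s,fy=s,interpolation=cv2.INTER_CUBIC); off=np.array([l,t])
    C=lambda x,y,z,rr,col: circ(c,g,[x,y,z],rr,s,off,col)
    C(L[0],L[1],zo+.038,.0375,(0,0,255)); C(L[0],L[1],zo,.0375,(0,0,255))
    hx,hy=L[0]+hr*np.cos(ang),L[1]+hr*np.sin(ang)
    C(hx,hy,zo+.093,.010,(0,255,0)); C(hx,hy,zo+.049,.010,(0,255,0))
    C(mat[0],mat[1],.005,.07,(255,0,0))
    cv2.imwrite('pics/'+f+'.png',g)
if __name__=='__main__':
    lx,ly,a,mx,my=map(float,sys.argv[1:6]); tag=sys.argv[6]
    for n,box,s in [('scene',(245,165,375,265),6),('side',(290,150,385,280),4.5),('wrist',(150,150,370,290),3.6)]:
        c=camera(n); overlay(c,np.ascontiguousarray(c['img'][:,:,::-1]),(lx,ly),np.radians(a),(mx,my),box,s,n+tag)
E
python3 ov.py .530 .230 156 .4825 .041 a
python3 - <<'E'
import cv2,numpy as np
a=cv2.imread('pics/scenea.png');b=cv2.imread('pics/wrista.png');print(a.shape,b.shape)
E
```

```text
(600, 780, 3) (504, 792, 3)
```

View pics/scenea.png

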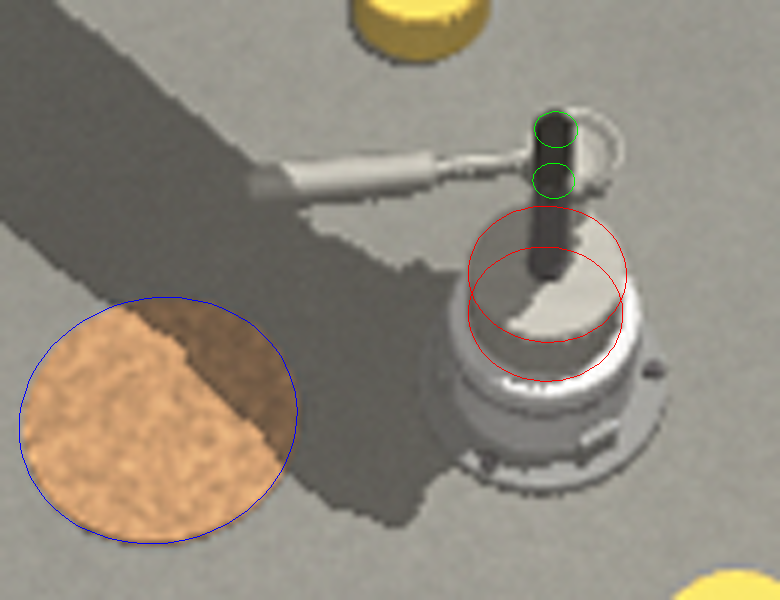

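View pics/sidea.png

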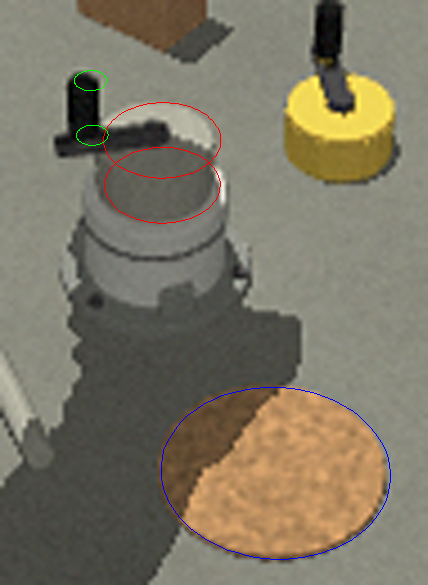

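View pics/wrista.png

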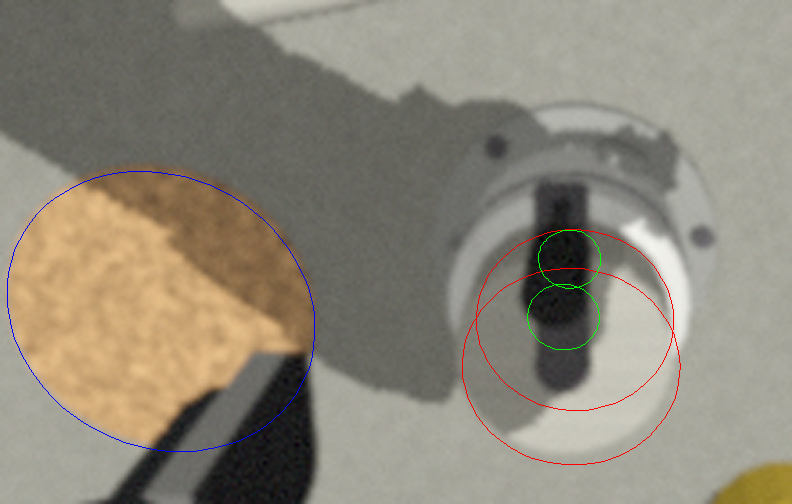

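```bash
python3 - <<'E'
from h import *
o=bot.get_obs();print(o['time'],o['ee_pos'],o['tcp_rot'],o['q'])
print((np.array([.485,.250,.133])-o['ee_pos'])/.03)
E
```

```text
2.05 [0.45379445 0.27868509 0.28605294] [ 1.79992669e+02 -8.54829373e-03  1.56627424e+02] [3.15489960e+01 4.18705977e+00 1.54090845e+01 1.01220938e+02
 1.12088815e-02 5.49215725e+01]
[ 1.04018501 -0.95616954 -5.10176479]
```

>>> {"fn": "apply_moves", "kwargs": {
  "targets": [1.04,-0.96,0,0,0,0,1,1.04,-0.96,-1,0,0,0,1,1.04,-0.96,-2,0,0,0,1,1.04,-0.96,-2.5,0,0,0,1,1.04,-0.96,-2.5,0,0,0,1]
}}

```text
time: 2.55
ee_pos: [0.4839, 0.2499, 0.2089]
tcp_rot: [-179.8, -0.1, 156.7]
wrist_force: [0.1, 0.6, 0.5]
opening: 0.0855
```

```bash
python3 - <<'E'
from h import *
c=camera('wrist');cv2.imwrite('pics/w3.png',cv2.resize(c['img'][100:400,200:440,::-1],None,fx=2,fy=2))
o=bot.get_obs();print(o['time'],o['ee_pos'],o['tcp_rot'])
E
```

```text
2.6 [0.48444364 0.25006716 0.21060882] [-1.79943884e+02 -5.13384612e-02  1.56685117e+02]
```

View pics/w3.png

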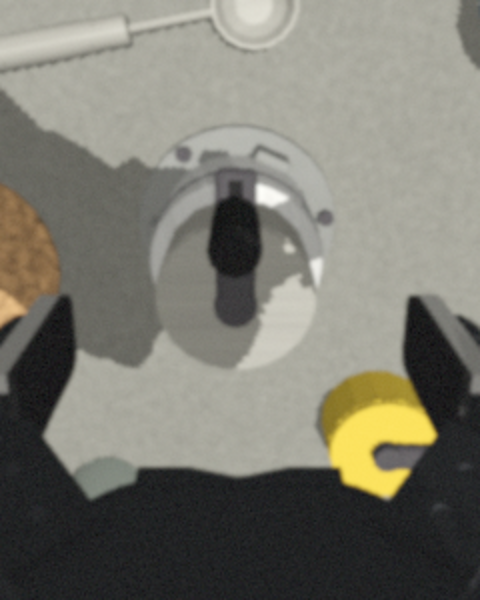

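```bash
python3 - <<'E'
from h import *
c=camera('wrist')
o=bot.get_obs()
for z in (.15,.171): print((proj(c,[*o['ee_pos'][:2],z])-[200,100])*2)
print(atz(c,(200+235/2,100+245/2),.171),o['ee_pos'])
print(atz(c,(200+236/2,100+(325-18)/2),.125), 'lid top c',atz(c,(200+237/2,100+290/2),.116))
E
```

```text
[240.21030475 231.53622476]
[240.36144089 252.28334093]
[0.48167584 0.24952326 0.171     ] [0.48493953 0.25016423 0.21173311]
[0.52616914 0.23044302 0.125     ] lid top c [0.52261563 0.2324416  0.116     ]
```

>>> {"fn": "apply_moves", "kwargs": {
  "targets": [-0.05,0,-1,0,0,0,1,-0.05,0,-2,0,0,0,1,-0.05,0,-2.6,0,0,0,1,-0.05,0,-2.6,0,0,0,0.2,-0.05,0,-2.6,0,0,0,0.1],
  "newtons": 60
}}

```text
time: 3.15
ee_pos: [0.4843, 0.2499, 0.1347]
tcp_rot: [179.9, 0.1, 156.6]
wrist_force: [-0.2, -0.7, 1.0]
opening: 0.059
```

>>> {"fn": "apply_moves", "kwargs": {
  "targets": [0,0,0,0,0,0,0,0,0,0,0,0,0,0,0,0,0,0,0,0,0]
}}

```text
time: 3.45
ee_pos: [0.4845, 0.2497, 0.1343]
tcp_rot: [179.9, 0.1, 156.6]
wrist_force: [0.4, 0.1, 5.7]
opening: 0.0182
```

```bash
python3 - <<'E'
from h import *
c=camera('wrist');cv2.imwrite('pics/w4.png',cv2.resize(c['img'][100:400,170:470,::-1],None,fx=2,fy=2))
o=bot.get_obs();print(o)
E
```

```text
{'time': 3.5, 'q': array([ 2.72622577e+01,  3.32650082e+00, -2.39851381e+00,  8.41578005e+01,
       -3.73168240e-04,  5.06714283e+01]), 'qd': array([-0.0930226 ,  0.0051471 , -0.2012901 , -0.10096196, -0.00592468,
       -0.04912304]), 'joint_efforts': array([-1.41156865e-01, -4.74888790e+01,  4.41603363e+01, -1.14473146e-01,
       -1.59539678e-02, -1.39090812e-02]), 'ee_pos': array([0.4845223 , 0.24967446, 0.13426054]), 'tcp_rot': array([1.79909591e+02, 7.45565024e-02, 1.56590770e+02]), 'wrist_force': array([-0.44501465, -0.02441843,  5.84383264]), 'torque': array([-0.02177674, -0.01815319,  0.01287818]), 'opening': 0.01851908675361136}
```

View pics/w4.png

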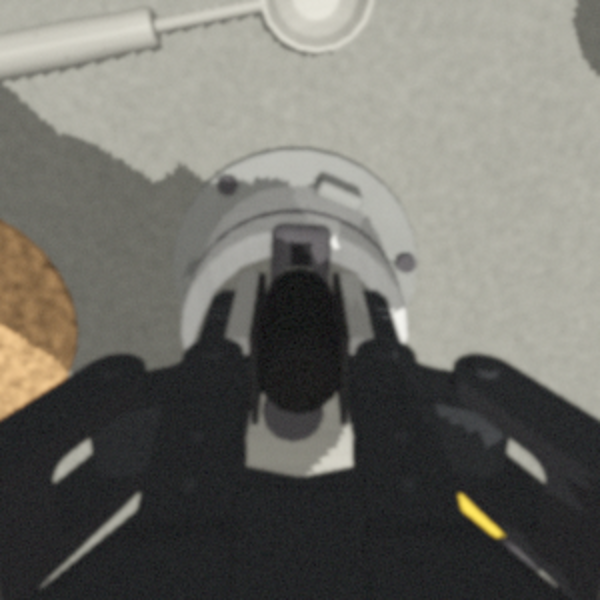

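```bash
python3 - <<'E'
import numpy as np
c=np.array([.528,.2305]);p0=np.array([.4845,.2497]);v=p0-c;r=np.hypot(*v);a0=np.degrees(np.arctan2(v[1],v[0]));print(r,a0)
P=lambda k:np.array([*(c+r*np.array([np.cos(np.radians(a0+15*k)),np.sin(np.radians(a0+15*k))])),15*k/360*.010])
base=P(0)
for call in range(11):
    rows=[np.round((P(5*call+j)-base)/.03,2) for j in range(1,6)]
    print(call+1,' '.join('%g,%g,%g;'%tuple(x) for x in rows)); base=base+rows[-1]*.03
E
```

```text
0.047548817019984875 156.1843288450461
1 -0.12,-0.4,0.01; -0.13,-0.81,0.03; -0.03,-1.21,0.04; 0.17,-1.58,0.06; 0.46,-1.87,0.07;
2 0.35,-0.22,0.01; 0.75,-0.34,0.03; 1.16,-0.35,0.04; 1.56,-0.25,0.05; 1.93,-0.05,0.07;
3 0.29,0.29,0.01; 0.51,0.64,0.03; 0.63,1.04,0.04; 0.64,1.45,0.05; 0.54,1.85,0.07;
4 -0.2,0.37,0.01; -0.49,0.66,0.03; -0.84,0.88,0.04; -1.24,1,0.05; -1.65,1.01,0.07;
5 -0.4,-0.1,0.01; -0.77,-0.3,0.03; -1.06,-0.59,0.04; -1.28,-0.94,0.05; -1.4,-1.34,0.07;
6 -0.01,-0.41,0.01; 0.09,-0.81,0.02; 0.29,-1.18,0.04; 0.58,-1.47,0.05; 0.93,-1.69,0.07;
7 0.4,-0.12,0.01; 0.81,-0.13,0.02; 1.21,-0.03,0.04; 1.58,0.17,0.05; 1.87,0.46,0.07;
8 0.22,0.35,0.01; 0.34,0.75,0.02; 0.35,1.16,0.04; 0.25,1.56,0.05; 0.05,1.93,0.07;
9 -0.29,0.29,0.01; -0.64,0.51,0.02; -1.04,0.63,0.04; -1.45,0.64,0.05; -1.85,0.54,0.06;
10 -0.37,-0.2,0.02; -0.66,-0.49,0.03; -0.88,-0.84,0.05; -1,-1.24,0.06; -1.01,-1.65,0.07;
11 0.1,-0.4,0.02; 0.3,-0.77,0.03; 0.59,-1.06,0.05; 0.94,-1.28,0.06; 1.34,-1.4,0.07;
```

>>> {"fn": "apply_moves", "kwargs": {
  "targets": [-0.12,-0.4,0.01,0,0,0,0,-0.13,-0.81,0.03,0,0,0,0,-0.03,-1.21,0.04,0,0,0,0,0.17,-1.58,0.06,0,0,0,0,0.46,-1.87,0.07,0,0,0,0]
}}

```text
time: 4.0
ee_pos: [0.4981, 0.192, 0.1348]
tcp_rot: [-180.0, -0.0, 156.6]
wrist_force: [0.0, 1.2, -1.0]
opening: 0.0183
```

```bash
python3 - <<'E'
from h import *
c=camera('wrist');a=cv2.resize(c['img'][100:400,170:470,::-1],None,fx=1.3,fy=1.3)
b=cv2.resize(camera('side')['img'][130:260,270:400,::-1],None,fx=3,fy=3)
cv2.imwrite('pics/w5.png',np.hstack([a,b]))
o=bot.get_obs();print(o['ee_pos'],o['wrist_force'],o['torque'])
E
```

```text
[0.49887158 0.19179549 0.13468675] [-0.1252915  -0.21960583 -0.7483185 ] [-0.1193419  -0.06146407 -0.04901568]
```

View pics/w5.png

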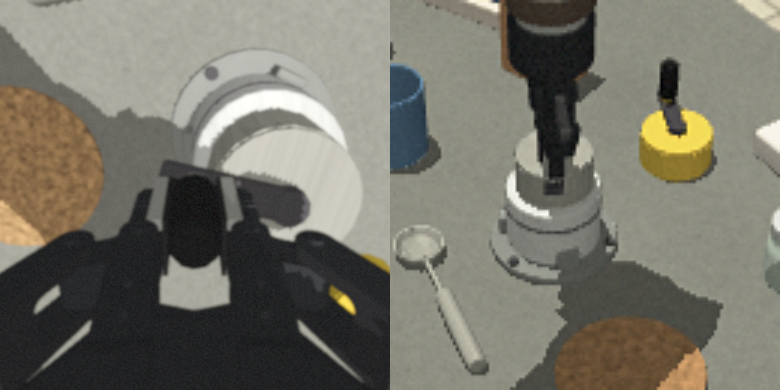

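The arm has turned with the handle and the forces are small. I'll continue.

>>> {"fn": "apply_moves", "kwargs": {
  "targets": [0.35,-0.22,0.01,0,0,0,0,0.75,-0.34,0.03,0,0,0,0,1.16,-0.35,0.04,0,0,0,0,1.56,-0.25,0.05,0,0,0,0,1.93,-0.05,0.07,0,0,0,0]
}}

```text
time: 4.6
ee_pos: [0.5568, 0.1914, 0.1368]
tcp_rot: [-180.0, -0.0, 156.6]
wrist_force: [-1.9, -1.0, -1.0]
opening: 0.0185
```

>>> {"fn": "apply_moves", "kwargs": {
  "targets": [0.29,0.29,0.01,0,0,0,0,0.51,0.64,0.03,0,0,0,0,0.63,1.04,0.04,0,0,0,0,0.64,1.45,0.05,0,0,0,0,0.54,1.85,0.07,0,0,0,0]
}}

```text
time: 5.1
ee_pos: [0.5719, 0.2484, 0.1391]
tcp_rot: [-180.0, -0.0, 156.6]
wrist_force: [-0.3, -1.0, -1.3]
opening: 0.0185
```

>>> {"fn": "apply_moves", "kwargs": {
  "targets": [-0.2,0.37,0.01,0,0,0,0,-0.49,0.66,0.03,0,0,0,0,-0.84,0.88,0.04,0,0,0,0,-1.24,1,0.05,0,0,0,0,-1.65,1.01,0.07,0,0,0,0]
}}

```text
time: 5.6
ee_pos: [0.5211, 0.278, 0.1415]
tcp_rot: [180.0, -0.0, 156.6]
wrist_force: [-0.8, -0.8, -1.3]
opening: 0.0183
```

>>> {"fn": "apply_moves", "kwargs": {
  "targets": [-0.4,-0.1,0.01,0,0,0,0,-0.77,-0.3,0.03,0,0,0,0,-1.06,-0.59,0.04,0,0,0,0,-1.28,-0.94,0.05,0,0,0,0,-1.4,-1.34,0.07,0,0,0,0]
}}

```text
time: 6.1
ee_pos: [0.4796, 0.2365, 0.1436]
tcp_rot: [180.0, 0.0, 156.6]
wrist_force: [-0.6, 0.2, -1.0]
opening: 0.0183
```

```bash
python3 - <<'E'
from h import *
c=camera('wrist');a=cv2.resize(c['img'][100:400,170:470,::-1],None,fx=1.3,fy=1.3)
b=cv2.resize(camera('side')['img'][130:260,270:400,::-1],None,fx=3,fy=3)
cv2.imwrite('pics/w6.png',np.hstack([a,b]))
o=bot.get_obs();print(o['ee_pos'],o['wrist_force'],o['torque'])
E
```

```text
[0.48006951 0.23579632 0.14385952] [ 0.60522255 -0.4451739  -1.92381147] [-0.00578519  0.02746877  0.00322651]
```

View pics/w6.png

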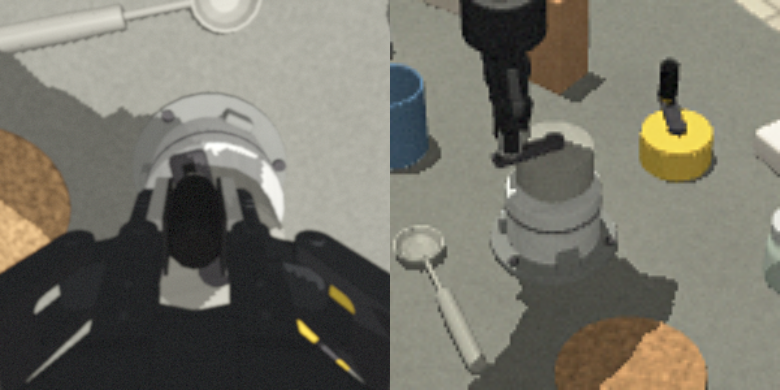

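The lid is rising and tracking the hand, so I'll continue.

>>> {"fn": "apply_moves", "kwargs": {
  "targets": [-0.01,-0.41,0.01,0,0,0,0,0.09,-0.81,0.02,0,0,0,0,0.29,-1.18,0.04,0,0,0,0,0.58,-1.47,0.05,0,0,0,0,0.93,-1.69,0.07,0,0,0,0]
}}

```text
time: 6.7
ee_pos: [0.5092, 0.1857, 0.1456]
tcp_rot: [180.0, 0.0, 156.6]
wrist_force: [-0.3, 0.1, -2.1]
opening: 0.0183
```

>>> {"fn": "apply_moves", "kwargs": {
  "targets": [0.4,-0.12,0.01,0,0,0,0,0.81,-0.13,0.02,0,0,0,0,1.21,-0.03,0.04,0,0,0,0,1.58,0.17,0.05,0,0,0,0,1.87,0.46,0.07,0,0,0,0]
}}

```text
time: 7.2
ee_pos: [0.5657, 0.2002, 0.1472]
tcp_rot: [-180.0, -0.0, 156.5]
wrist_force: [-1.6, -0.0, -1.5]
opening: 0.0188
```

>>> {"fn": "apply_moves", "kwargs": {
  "targets": [0.22,0.35,0.01,0,0,0,0,0.34,0.75,0.02,0,0,0,0,0.35,1.16,0.04,0,0,0,0,0.25,1.56,0.05,0,0,0,0,0.05,1.93,0.07,0,0,0,0]
}}

```text
time: 7.7
ee_pos: [0.5655, 0.2597, 0.1496]
tcp_rot: [180.0, -0.0, 156.6]
wrist_force: [0.2, -0.4, -2.0]
opening: 0.0184
```

>>> {"fn": "apply_moves", "kwargs": {
  "targets": [-0.29,0.29,0.01,0,0,0,0,-0.64,0.51,0.02,0,0,0,0,-1.04,0.63,0.04,0,0,0,0,-1.45,0.64,0.05,0,0,0,0,-1.85,0.54,0.06,0,0,0,0]
}}

```text
time: 8.2
ee_pos: [0.509, 0.2748, 0.1517]
tcp_rot: [180.0, -0.0, 156.6]
wrist_force: [0.4, 1.1, -1.6]
opening: 0.0184
```

>>> {"fn": "apply_moves", "kwargs": {
  "targets": [-0.37,-0.2,0.02,0,0,0,0,-0.66,-0.49,0.03,0,0,0,0,-0.88,-0.84,0.05,0,0,0,0,-1,-1.24,0.06,0,0,0,0,-1.01,-1.65,0.07,0,0,0,0]
}}

```text
time: 8.7
ee_pos: [0.4797, 0.2239, 0.1539]
tcp_rot: [180.0, 0.0, 156.6]
wrist_force: [0.6, -0.3, -1.7]
opening: 0.0185
```

```bash
python3 - <<'E'
from h import *
c=camera('wrist');a=cv2.resize(c['img'][100:400,170:470,::-1],None,fx=1.3,fy=1.3)
b=cv2.resize(camera('side')['img'][130:260,270:400,::-1],None,fx=3,fy=3)
cv2.imwrite('pics/w7.png',np.hstack([a,b]))
o=bot.get_obs();print(o['ee_pos'],o['wrist_force'],o['torque'])
E
```

```text
[0.48026649 0.22337773 0.15393756] [ 0.12831444  0.09069188 -1.9120192 ] [0.01562506 0.12819753 0.0055121 ]
```

View pics/w7.png

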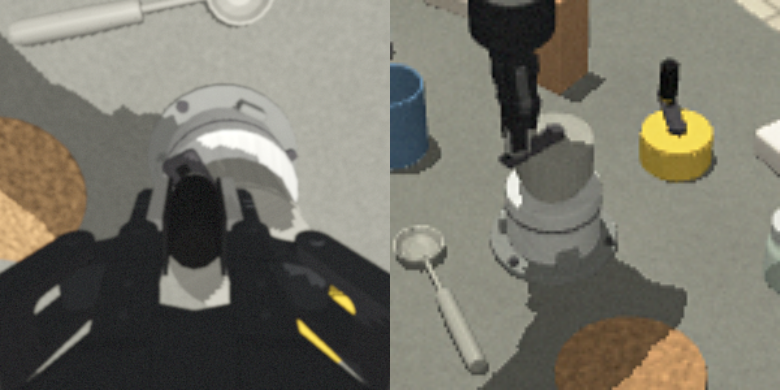

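>>> {"fn": "apply_moves", "kwargs": {
  "targets": [0.1,-0.4,0.02,0,0,0,0,0.3,-0.77,0.03,0,0,0,0,0.59,-1.06,0.05,0,0,0,0,0.94,-1.28,0.06,0,0,0,0,0.94,-1.28,0.06,0,0,0,0],
  "newtons": 90
}}

```text
time: 9.3
ee_pos: [0.5099, 0.1856, 0.1553]
tcp_rot: [-180.0, 0.0, 156.5]
wrist_force: [0.6, 0.0, 0.2]
opening: 0.0179
```

```bash
python3 - <<'E'
from h import *
c=camera('wrist');a=cv2.resize(c['img'][100:400,170:470,::-1],None,fx=1.3,fy=1.3)
b=cv2.resize(camera('side')['img'][130:260,270:400,::-1],None,fx=3,fy=3)
cv2.imwrite('pics/w8.png',np.hstack([a,b]))
o=bot.get_obs();print(o['ee_pos'],o['wrist_force'],o['torque'])
E
```

```text
[0.50877244 0.18640883 0.15533344] [-0.06614649 -0.8513626  -0.02794045] [-0.14286108 -0.06875164  0.02459643]
```

View pics/w8.png

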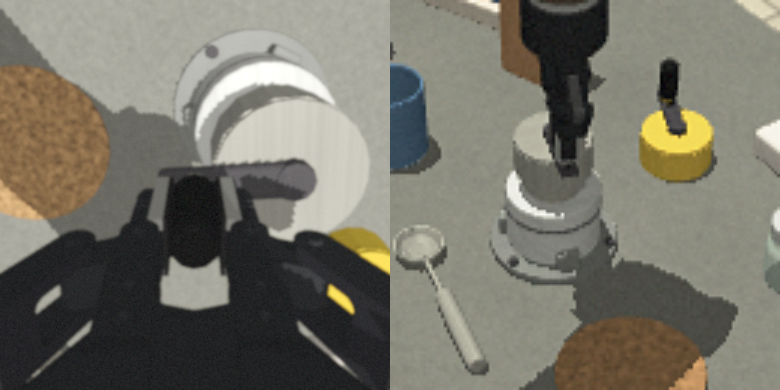

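>>> {"fn": "apply_moves", "kwargs": {
  "targets": [0,0,0.1,0,0,0,0,0,0,0.2,0,0,0,0,0,0,0.3,0,0,0,0,0,0,0.4,0,0,0,0,0,0,0.5,0,0,0,0]
}}

```text
time: 9.9
ee_pos: [0.5082, 0.1868, 0.1709]
tcp_rot: [180.0, 0.0, 156.6]
wrist_force: [0.1, 0.2, -2.1]
opening: 0.0183
```

```bash
python3 - <<'E'
from h import *
c=camera('wrist');a=cv2.resize(c['img'][100:400,170:470,::-1],None,fx=1.3,fy=1.3)
b=cv2.resize(camera('side')['img'][130:260,270:400,::-1],None,fx=3,fy=3)
cv2.imwrite('pics/w9.png',np.hstack([a,b]))
o=bot.get_obs();print(o['ee_pos'],o['wrist_force'],o['torque'])
E
```

```text
[0.50841157 0.18685536 0.17108467] [ 0.32485765 -0.4126784  -1.87082322] [-0.01671817  0.00505168  0.04037926]
```

View pics/w9.png

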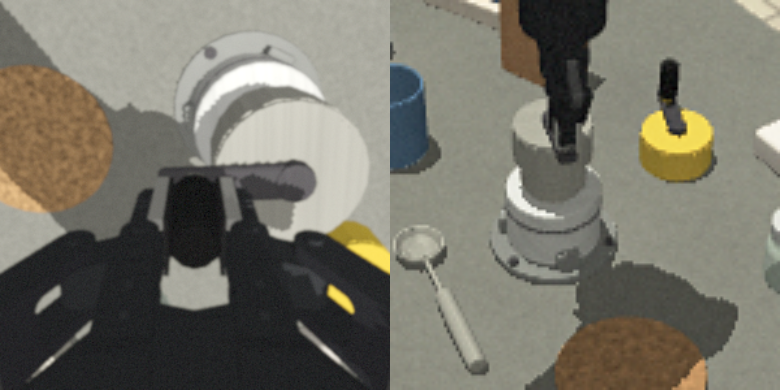

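The lid is free: force is only its own weight and the neck is showing. I'll keep lifting straight up.

>>> {"fn": "apply_moves", "kwargs": {
  "targets": [0,0,0.2,0,0,0,0,0,0,0.4,0,0,0,0,0,0,0.7,0,0,0,0,0,0,1,0,0,0,0,0,0,1.3,0,0,0,0]
}}

```text
time: 10.5
ee_pos: [0.5084, 0.1867, 0.2106]
tcp_rot: [180.0, 0.0, 156.6]
wrist_force: [-0.3, -0.8, -1.6]
opening: 0.018
```

>>> {"fn": "apply_moves", "kwargs": {
  "targets": [0,0,0.3,0,0,0,0,0,0,0.5,0,0,0,0,0,0,0.5,0,0,0,0]
}}

```text
time: 10.8
ee_pos: [0.5086, 0.1868, 0.2256]
tcp_rot: [179.9, 0.1, 156.6]
wrist_force: [-0.1, 0.3, -2.4]
opening: 0.0178
```

```bash
python3 - <<'E'
from h import *
c=camera('wrist');a=cv2.resize(c['img'][100:400,170:470,::-1],None,fx=2,fy=2)
cv2.imwrite('pics/w10a.png',a)
c2=camera('side');cv2.imwrite('pics/w10b.png',cv2.resize(c2['img'][100:250,270:400,::-1],None,fx=4,fy=4,interpolation=2))
c3=camera('scene');cv2.imwrite('pics/w10c.png',cv2.resize(c3['img'][130:270,240:400,::-1],None,fx=4,fy=4,interpolation=2))
o=bot.get_obs();print(o['ee_pos'],o['wrist_force'],o['torque'],o['tcp_rot'])
E
```

```text
[0.50818045 0.18667352 0.22409416] [ 0.0186962  -0.3097189  -1.24841112] [-0.06526477  0.05396236 -0.01780101] [-1.79979293e+02 -2.30524745e-02  1.56593988e+02]
```

View pics/w10a.png

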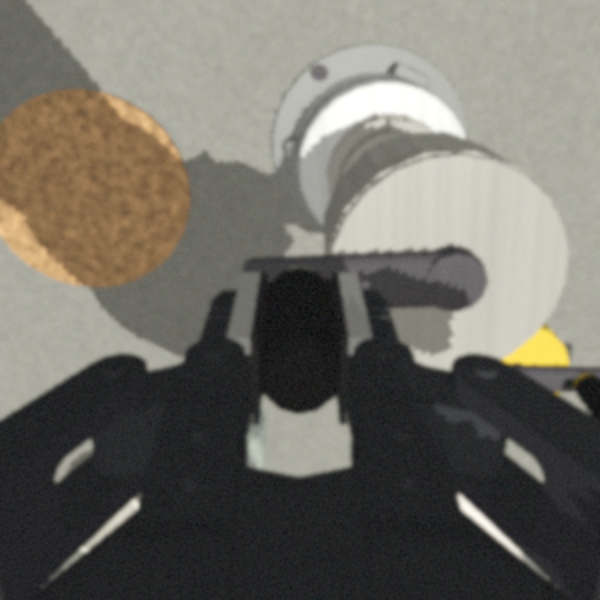

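View pics/w10b.png

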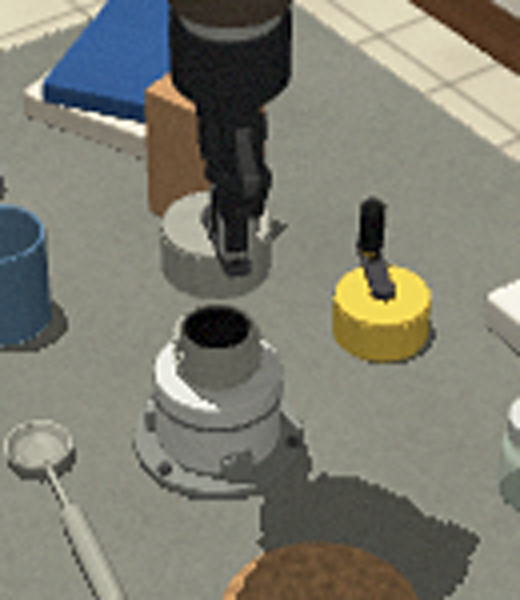

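View pics/w10c.png

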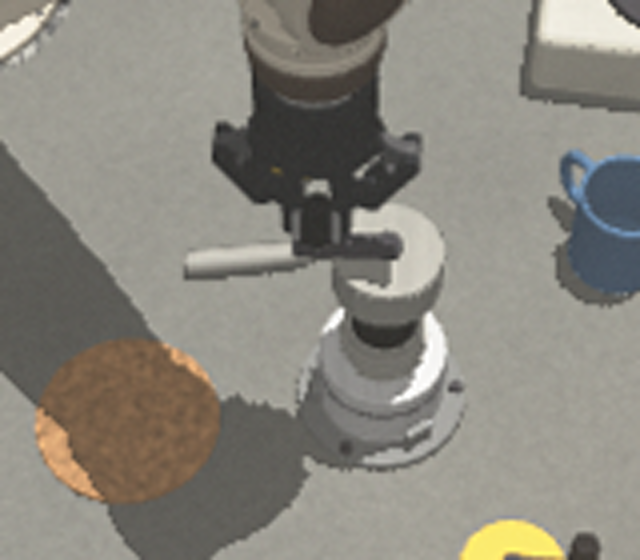

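```bash
python3 - <<'E'
from h import *
A=camera('scene');cv2.imwrite('pics/s11.png',cv2.resize(A['img'][190:330,100:330,::-1],None,fx=3.4,fy=3.4,interpolation=2))
print('holder base',atz(A,(183,277),.005),'handle top',atz(A,(145,262),.255), atz(A,(152,250),.21))
E
```

```text
holder base [ 0.53155564 -0.23494884  0.005     ] handle top [ 0.58904507 -0.26762913  0.255     ] [ 0.53690331 -0.25808082  0.21      ]
```

View pics/s11.png

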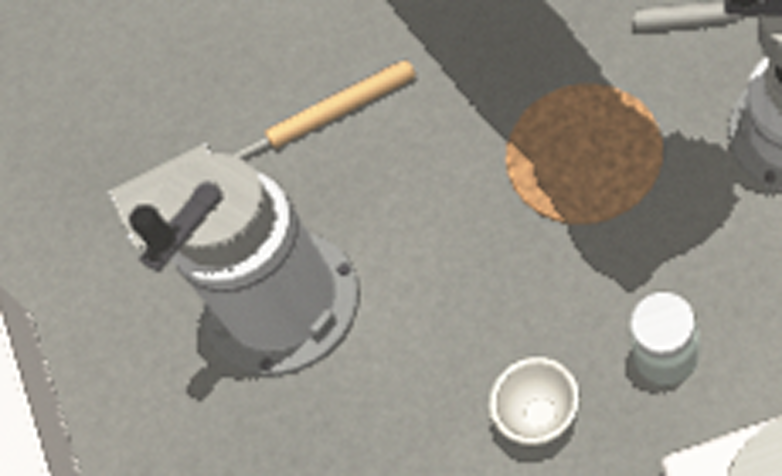

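>>> {"fn": "apply_moves", "kwargs": {
  "targets": [-0.05,-0.2,0,0,0,0,0,-0.15,-0.6,0,0,0,0,0,-0.3,-1.2,0,0,0,0,0,-0.48,-1.9,0,0,0,0,0,-0.66,-2.6,0,0,0,0,0]
}}

```text
time: 11.5
ee_pos: [0.4877, 0.1068, 0.2245]
tcp_rot: [-180.0, 0.0, 156.6]
wrist_force: [-0.5, -0.2, -1.3]
opening: 0.0176
```

>>> {"fn": "apply_moves", "kwargs": {
  "targets": [-0.18,-0.75,0,0,0,0,0,-0.36,-1.5,0,0,0,0,0,-0.54,-2.25,0,0,0,0,0,-0.68,-2.9,0,0,0,0,0,-0.8,-3.35,0,0,0,0,0]
}}

```text
time: 12.0
ee_pos: [0.4635, 0.0061, 0.2247]
tcp_rot: [-180.0, 0.0, 156.5]
wrist_force: [0.2, 0.9, -2.2]
opening: 0.0175
```

>>> {"fn": "apply_moves", "kwargs": {
  "targets": [-0.04,-0.25,0,0,0,0,0,-0.06,-0.37,-0.1,0,0,0,0,-0.06,-0.37,-0.5,0,0,0,0,-0.06,-0.37,-1,0,0,0,0,-0.06,-0.37,-1.5,0,0,0,0]
}}

```text
time: 12.5
ee_pos: [0.4627, -0.0023, 0.1779]
tcp_rot: [-180.0, -0.0, 156.6]
wrist_force: [0.4, -0.0, -0.7]
opening: 0.0179
```

>>> {"fn": "apply_moves", "kwargs": {
  "targets": [0,0,-0.6,0,0,0,0,0,0,-1.2,0,0,0,0,0,0,-1.8,0,0,0,0,0,0,-2,0,0,0,0,0,0,-2,0,0,0,0]
}}

```text
time: 13.0
ee_pos: [0.462, -0.0024, 0.1182]
tcp_rot: [-180.0, -0.1, 156.6]
wrist_force: [0.2, 0.8, -1.3]
opening: 0.0178
```

```bash
python3 - <<'E'
from h import *
c=camera('wrist');a=cv2.resize(c['img'][100:400,170:470,::-1],None,fx=2,fy=2)
cv2.imwrite('pics/w12a.png',a)
c2=camera('side');cv2.imwrite('pics/w12b.png',cv2.resize(c2['img'][170:300,290:420,::-1],None,fx=4.5,fy=4.5,interpolation=2))
c3=camera('scene');cv2.imwrite('pics/w12c.png',cv2.resize(c3['img'][170:280,210:340,::-1],None,fx=5,fy=5,interpolation=2))
o=bot.get_obs();print(o['time'],o['ee_pos'],o['wrist_force'],o['torque'],o['tcp_rot'])
E
```

```text
13.15 [ 0.46309451 -0.00271808  0.12021575] [ 0.42921156 -0.43158495 -1.24395123] [-0.04651458  0.04866405 -0.03123799] [1.79974115e+02 5.54959765e-02 1.56610630e+02]
```

View pics/w12a.png

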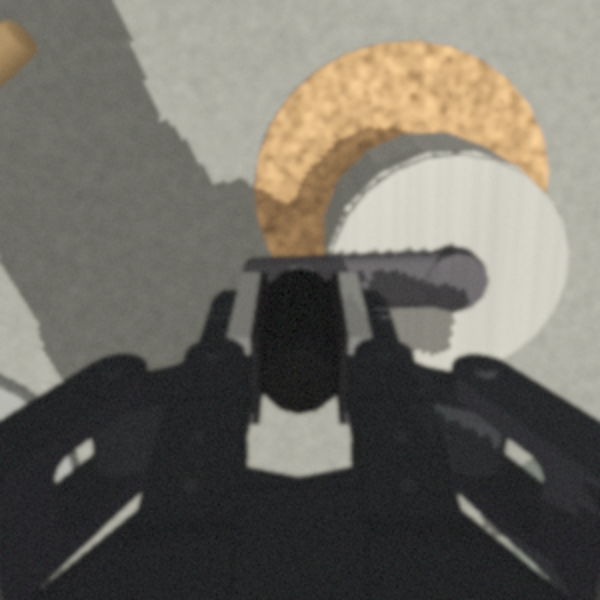

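View pics/w12b.png

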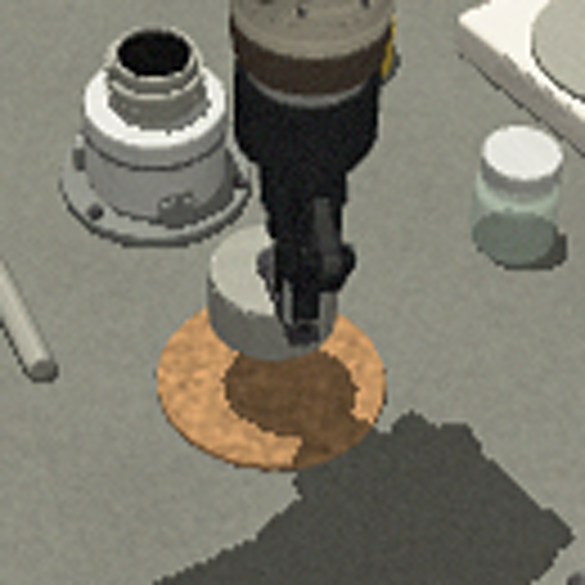

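View pics/w12c.png

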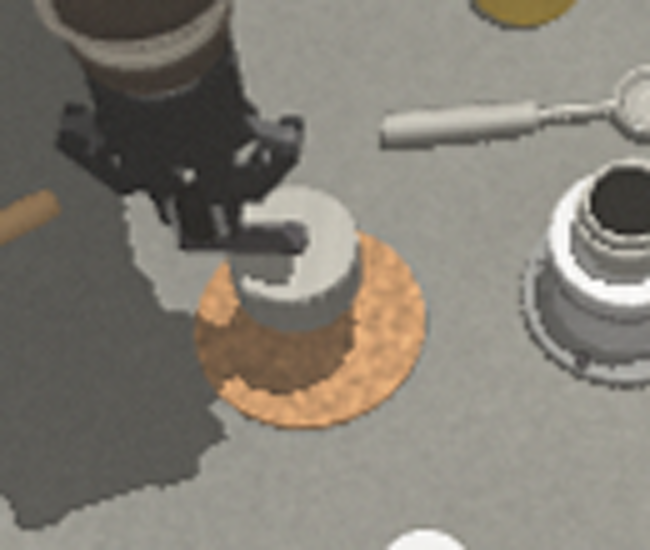

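The lid hangs level over the mat. I'll overlay the model for position and height.

```bash
cat > ov2.py <<'E'
from ov import *
o=bot.get_obs(); ax=np.array(o['ee_pos'][:2])+[.0198,.0438]; zo=float(o['ee_pos'][2])-.0563
print(ax,zo)
for n,box,s in [('scene',(235,170,315,265),6),('side',(310,200,390,290),6),('wrist',(280,100,480,300),2.9)]:
    c=camera(n); overlay(c,np.ascontiguousarray(c['img'][:,:,::-1]),ax,np.radians(245.7),(.4825,.041),box,s,n+'b',zo,.048)
ims=[cv2.imread('pics/%sb.png'%n) for n in('scene','side','wrist')]
h=480;v=np.hstack([cv2.resize(i,(int(i.shape[1]*h/i.shape[0]),h)) for i in ims[:2]]);print(v.shape);cv2.imwrite('pics/ovb.png',v[:, :800])
E
python3 ov2.py
```

```text
[0.48289451 0.04108192] 0.06391575496655837
(480, 830, 3)
```

View pics/ovb.png

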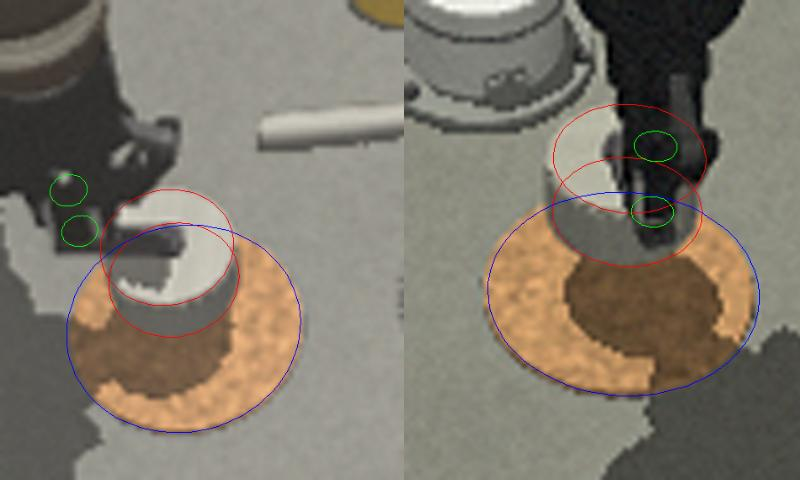

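View pics/wristb.png

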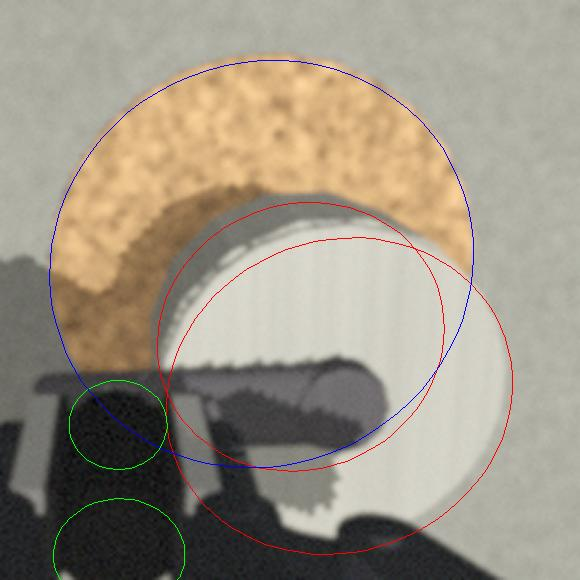

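>>> {"fn": "apply_moves", "kwargs": {
  "targets": [0.05,0,-0.4,0,0,0,0,0.05,0,-0.9,0,0,0,0,0.05,0,-1.4,0,0,0,0,0.05,0,-1.7,0,0,0,0,0.05,0,-1.75,0,0,0,0]
}}

```text
time: 13.8
ee_pos: [0.4631, -0.0029, 0.065]
tcp_rot: [-179.9, -0.1, 156.6]
wrist_force: [-0.4, -1.0, -1.6]
opening: 0.0175
```

>>> {"fn": "apply_moves", "kwargs": {
  "targets": [0,0,-0.04,0,0,0,0,0,0,-0.08,0,0,0,0,0,0,-0.12,0,0,0,0]
}}

```text
time: 14.1
ee_pos: [0.4645, -0.0029, 0.0638]
tcp_rot: [180.0, 0.1, 156.6]
wrist_force: [0.3, 0.1, -1.1]
opening: 0.0178
```

>>> {"fn": "apply_moves", "kwargs": {
  "targets": [0,0,-0.03,0,0,0,0,0,0,-0.06,0,0,0,0]
}}

```text
time: 14.3
ee_pos: [0.4643, -0.0029, 0.0617]
tcp_rot: [180.0, 0.0, 156.6]
wrist_force: [0.2, -0.6, -0.7]
opening: 0.0179
```

```bash
python3 ov2.py; python3 -c "
from h import *
o=bot.get_obs();print(o['time'],o['ee_pos'],o['wrist_force'],o['torque'],o['tcp_rot'])"
```

```text
[0.48412037 0.04091501] 0.00543284904482004
(480, 830, 3)
14.45 [ 0.46429521 -0.00287357  0.06171954] [ 0.51356862 -0.30581138 -0.49482442] [0.00119833 0.02585528 0.04540546] [1.79987638e+02 1.47516124e-02 1.56594325e+02]
```

View pics/ovb.png

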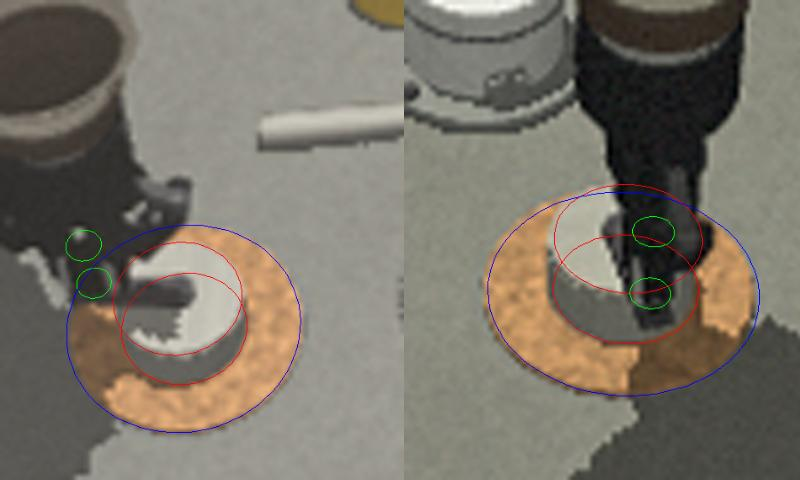

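>>> {"fn": "apply_moves", "kwargs": {
  "targets": [0,0,-0.02,0,0,0,0,0,0,-0.04,0,0,0,0,0,0,-0.04,0,0,0,0]
}}

```text
time: 14.75
ee_pos: [0.4646, -0.0027, 0.0614]
tcp_rot: [179.9, 0.1, 156.6]
wrist_force: [-2.8, 1.2, 7.0]
opening: 0.0174
```

>>> {"fn": "apply_moves", "kwargs": {
  "targets": [0,0,0.02,0,0,0,0,0,0,0.02,0,0,0,0.3,0,0,0.02,0,0,0,0.5,0,0,0.02,0,0,0,0.7,0,0,0.02,0,0,0,0.7],
  "newtons": 20
}}

```text
time: 15.25
ee_pos: [0.4641, -0.0029, 0.0608]
tcp_rot: [-180.0, -0.0, 156.6]
wrist_force: [0.1, -0.1, -0.0]
opening: 0.0594
```

>>> {"fn": "apply_moves", "kwargs": {
  "targets": [0,0,0,0,0,0,0.7,0,0,0,0,0,0,0.7]
}}

```text
time: 15.45
ee_pos: [0.4642, -0.0029, 0.0609]
tcp_rot: [-180.0, -0.0, 156.6]
wrist_force: [0.2, 0.1, -0.4]
opening: 0.0597
```

```bash
python3 -c "
from h import *
c=camera('wrist');cv2.imwrite('pics/w14.png',c['img'][:,:,::-1])
o=bot.get_obs();print(o['time'],o['ee_pos'],o['wrist_force'],o['opening'])"
```

```text
15.5 [ 0.46415669 -0.00291812  0.06093428] [ 0.08220782 -0.30124322  0.24984798] 0.05966698910049333
```

View pics/w14.png

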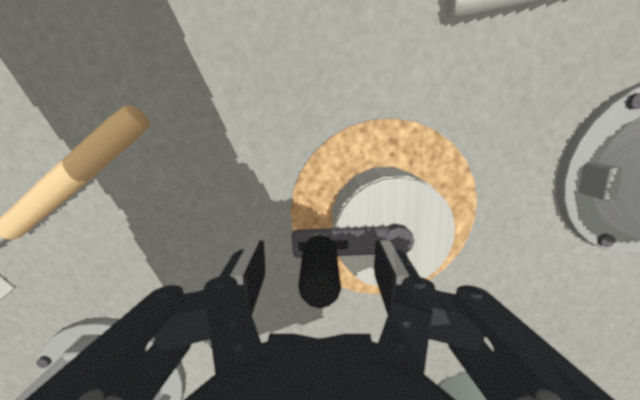

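Released, with the fingers clear of the handle. I'll raise the arm straight up.

>>> {"fn": "apply_moves", "kwargs": {
  "targets": [0,0,0.5,0,0,0,0.7,0,0,1.5,0,0,0,0.7,0,0,3,0,0,0,0.7,0,0,4.5,0,0,0,0.7,0,0,5.5,0,0,0,0.7]
}}

```text
time: 16.0
ee_pos: [0.4645, -0.0029, 0.2304]
tcp_rot: [179.9, 0.2, 156.6]
wrist_force: [0.6, -0.5, 0.0]
opening: 0.0598
```

>>> {"fn": "apply_moves", "kwargs": {
  "targets": [0,0,0,0,0,0,0.7,-2,-2,0,0,0,0,0.7,-4,-2,0,0,0,0,0.7,-4,-2,0,0,0,0,0.7,-4,-2,0,0,0,0,0.7]
}}

```text
time: 16.5
ee_pos: [0.3411, -0.0636, 0.2271]
tcp_rot: [180.0, 0.1, 156.5]
wrist_force: [0.1, 0.2, 1.0]
opening: 0.0597
```

```bash
sed -i "s/^o=bot.*/ax=np.array([.4825,.041]);zo=.005/" ov2.py; python3 ov2.py;python3 -c "
from h import *
c=camera('wrist');cv2.imwrite('pics/w15.png',c['img'][:,:,::-1])
o=bot.get_obs();print(o['time'],o['ee_pos'],o['wrist_force'],o['qd'])"
```

```text
[0.4825 0.041 ] 0.005
(480, 830, 3)
16.7 [ 0.34468687 -0.06281533  0.22605989] [-0.36685373  1.6407033  -0.79689896] [ 0.42047937  1.0714231   0.19911434  0.08393065  0.00462243 -0.10250351]
```

View pics/ovb.png

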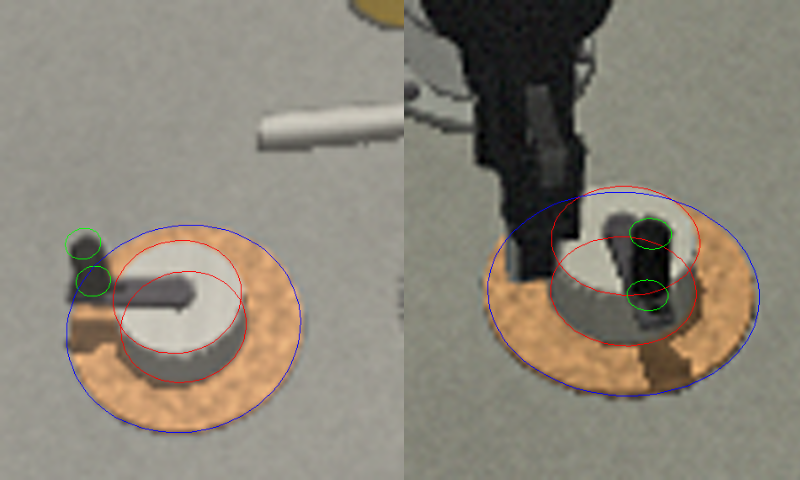

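View pics/w15.png

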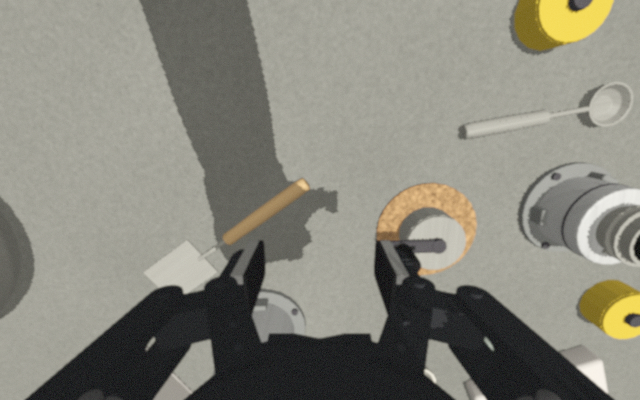

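The overlay shows the lid upright and flat on the mat, matching the centred model circles within about 2 mm. The canister neck is open and the gripper is clear. I'm handing in.

```bash
python3 -c "
from h import *
print(bot.job_done())"
```

```text
the job is handed in; nothing more can be done
None
```

I opened the short canister and set its lid down, right way up, on the middle of the cork mat; the job is handed in. I gripped the spinner handle and wound the lid anticlockwise 2.25 turns, following it up. I then lifted it straight off, lowered it slowly onto the mat, let go and moved clear, finishing at about 17 s.

- **Forces:** the wrist force stayed within about 2.5 N during winding and lifting. It was about 7 N when the lid touched the mat, and near zero after release.
- **Final position:** in the scene and side views the lid is upright and within about 2 mm of the mat's centre. My two single-camera estimates of the mat's position disagreed by about 6 mm. I used their average, which matched the mat's outline in all three views to within about 2 mm.

The tall canister and the yellow look-alike lids were not touched.

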